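Clamp a coaster with a quarter-turn T-slot stud

TASK

Clamp the round coaster for decorating: take the orange-handled clamp stud from its block, drop its head into the middle slot of the T-slot plate on the open side of the coaster and slide it up, so that it pushes the coaster squarely into the V jaw until the jaw's spring clearly gives, but without crushing the coaster. Holding it there, push the stud down against its own spring, turn it a full quarter turn and let go, so that it locks and the coaster stays firmly clamped. Leave the tin, the tape dispenser and the plaque alone.

Things in the scene. Friction and masses are not known exactly. Their poses are not given: they have to be found in the camera images.
- plate: aluminium T-slot clamping plate screwed to the table, 340 (x) x 160 (y) x 20 mm high; origin at the centre of its underside, z up, top face at z = 20 mm. Three T-slots run along its x at y = -50, 0 and +50 mm, open at both ends. A blue carriage with a black sprung V jaw is bolted near its +x end
- slot (a point): centre of the middle slot (the one to use) on the plate's top face, x along the slot towards the jaw. Mouth 12 mm wide, lips 5 mm thick, below them a cavity 26 mm wide and 11 mm high (floor 16 mm below the top face), the same all along
- slot_end (a point): +x end of the middle slot, 170 mm from its centre. In front of it stands the V jaw, centred on the slot, open to -x, 90 degree V, 92 wide, 20 high. Set differently each time, its place is not measured: a coaster resting in it has its centre 127 to 166 mm before this point; find it by feel. The jaw gives in +x from 3 N, 2 N more per mm, solid after 4 mm (11 N). Over 16 N dents the coaster
- coaster: round bamboo coaster, diameter 95 mm, 12 mm thick, about 0.07 kg, lying loose on the plate before the V jaw, 25 to 85 mm short of its seat and up to 3 mm off the slot's line; origin at the centre of its underside
- stud: clamp stud, 64 mm tall, 0.14 kg, standing upright in the block; origin at the centre of the underside of its hammer head, z up along its 9 mm shank. Head 20 (x) x 10 (y) x 6 mm (z = 0 to 6), its lowest 1.5 mm stepped in by 1.5 mm all round. The head passes a slot's mouth with x along the slot; with x across the slot it is caught under the lips
- stud_paddle (a point): point on the stud's axis 50 mm above its origin: where to grip the orange paddle handle, 40 (x) x 12 (y) mm, z = 30 to 64 mm, fingers closing along the stud's y. The paddle points the same way as the head
- stud_ring (a point): point on the stud's axis 7 mm above its origin: underside of its sprung, freely turning steel collar, diameter 28 (foot 18 x 1.5 high), 14 mm high. Collar on the plate: the head is in the mouth and cannot turn. The collar gives up from 3 N, 2.25 N more per mm, solid at 7.5 mm (20 N). From 4 mm down (12 N) the head is below the lips and can turn; let go, the spring draws it up against the lips and friction locks it
- rack: wooden parking block, fixed, 70 (x) x 110 (y) x 30 mm high, origin at the centre of its underside; two round holes of 25 mm diameter, 16 mm deep, at y = -28 and +28 mm; the stud stands in the one at +28 mm, its collar resting on the block's top face
- tin: open dark tin of wood stain, diameter 74 mm, 110 mm high, loose; leave it alone; origin at the centre of its underside
- dispenser: chrome tape dispenser with a yellow roll, 200 (x) x 75 (y) x 106 mm high, loose; leave it alone; origin at the centre of its underside
- plaque: finished bamboo plaque, 95 x 95 x 10 mm, loose; leave it alone; origin at the centre of its underside
Not all that is in view belongs to the job. Leave any yellow look-alike of the stud alone. Leave any turquoise look-alike of the coaster alone.

How it is judged:
On the way, in this order (a step that is already met when the one before it is completed fails the run):
1. the stud's head has been dropped into the middle slot, lying along it (z of stud in the frame of plate below 0.0155 m and y of stud in the frame of plate between -0.002 and 0.002 m and x of stud in the frame of plate above -0.17 m and angle between the x axis of stud and the x axis of plate, either way round below 0.2 rad), for 0.1 s.
2. still lying along the slot, the stud presses the coaster into the V jaw so that its spring gives (over 4 N) (contact force between stud and coaster above 4 N and contact force between coaster and plate above 4 N and z of stud in the frame of plate below 0.0155 m and angle between the x axis of stud and the x axis of plate, either way round below 0.25 rad), for 0.2 s.
At the end, for the whole second after the job is handed in: Stud upright (7 deg) in the middle slot, head across it (within 15 deg) and drawn up under the lips (origin 7 to 11 mm above the plate's underside), pressing the flat, centred (4 mm) coaster into the V jaw with over 3.3 N; all released and at rest (angle between the x axis of stud and the x axis of plate, either way round above 1.3 rad and z of stud in the frame of plate between 0.007 and 0.011 m and y of stud in the frame of plate between -0.003 and 0.003 m and angle between stud's own z axis and vertical below 0.12 rad and contact force between stud and coaster above 3.3 N and contact force between coaster and plate above 3.3 N and y of coaster in the frame of plate between -0.004 and 0.004 m and angle between coaster's own z axis and vertical below 0.05 rad and linear speed of each of stud, coaster below 0.01 m/s); the robot touches nothing.
It fails at once if the coaster is pressed with more than 16 N (contact force between stud and coaster above 16 N).
It fails at once if a bystander is moved by more than 15 mm (distance of any of tin, dispenser, plaque from where it was at the start of the episode above 0.015 m).
It also fails if it takes over 58 s, if anything falls off the work surface, if the arm or the gripper's body presses on something with over 40 N, if the wrist force passes 120 N, or if a joint passes its speed limit or range.

ROBOT

A 6-joint arm with a two-finger parallel gripper is mounted at the origin on the work surface. World frame = base frame: x ahead of the robot, y to its left, z up, the work surface at z = 0. Lengths are in m, angles in rad, forces in N, time in s.
With the tool pointing down it reaches from about 0.3 to 0.875 m from the base axis. Payload 6.4 kg.
Tool frame: the origin (TCP) lies at the very end of the fingers, on their centre line; the grasp point (between the pads) lies 19 mm behind it (hold_point_z is the distance from the TCP to the grasp point, in m); z points along the fingers, y is the line along which they close (so a half turn about z gives the same grasp; the last joint's range is limited). The gripper opens to 85 mm and grips with 20 to 120 N. Pads are 22 mm wide; open, the fingers measure 114 mm over their backs; the gripper's body (76 mm by 85 mm) begins 54 mm behind the grasp point. The pads swing forward as they close: fully open they stand 13 mm farther back than shut.
Start: joints at [0.933, 0.181, 1.607, -0, 1.354, -0.206], TCP at [0.241, 0.522, 0.201] pointing down, gripper open.
Joint ranges: [-2.99, 2.99], [-0.89, 2.07], [0.3, 2.58], [-1.14, 4.28], [0, 2.63], [-3.12, 3.12]. Speed limits (rad/s): [2.57, 2.57, 3.01, 3.14, 3.14, 3.14].

INTERFACE

Orientations are given as [roll, pitch, yaw] about the fixed x, y, z axes, in that order (R = Rz(yaw) Ry(pitch) Rx(roll)).
In Python, from rig import sense, capture, camera_model, finish_job, hold_point_z gives the robot as it stands.
- The arm moves only by the shell command python3 -m creep 'ROWS' [FORCE]. ROWS is JSON, a list of rows, each an object of numbers: "tx", "ty", "tz": the shift along the world's x, y, z in cm; "wx", "wy", "wz": the turn, a rotation vector about the world's x, y, z in rad; "jaw": the finger opening in cm, from 0 to 8.54. In form: [{"tx": .., "ty": .., "tz": .., "wx": .., "wy": .., "wz": .., "jaw": ..}, ...]. A call has exactly 8 rows; each row shifts and turns the commanded pose from where the row before left it; what a row does not reach is not made up. A row lasts 1/10 s, in which the tool goes at most 50 mm and 8.59 degrees, less where a joint would pass 70% of its speed; a pose out of reach is approached as far as the arm can. A call is refused whole if a number of a shift passes 5 or a number of a turn 0.15, either way. A call with a gripper value outside its range is refused whole. The fingers move at their own pace and stop on an object; FORCE is the grip in N (left out, the last holds). Time passes only in rows, so rows that do not move let the fingers close, or fill a call up. It gives the time, the measured TCP pose, the force, the opening and the grip force at its end, in the units of the state.
- sense(): the state, without advancing time (a new reading comes with each control period).
- capture(name): name is "side" or "top"; returns the picture (400x640x3 uint8, blue, green, red); there is no depth.
- camera_model(name): a dict with "mtx" (3x3 intrinsics, pixels), "pose" (4x4, takes a point from camera to world coordinates). Camera axes: x right, y up, looking along -z (the intrinsics and any distortion apply to the point x, -y, -z); pixel columns grow to the right and rows downward; lengths in m; the calibration is good to about 2 mm. A picture is of the moment at which its call begins. camera_model takes no time and is no camera call.
- finish_job(): hands the job in; it is judged then, once.
The state is a dict: "time_s": time; "joint_pos": joint angles; "joint_velocities": joint speeds; "joint_efforts": joint torques, N m; "tool_pos": TCP position; "eef_rot": TCP orientation; "contact_force": force on the tool from outside, world axes, zero at the start; "moment": the same for the moment, N m; "width": opening from 0.0 (shut) to 1.0 (fully open); "grasp_force": force on a finger pad.
Only numpy, scipy, OpenCV 4.12 (cv2) and the standard library are available. Lean on these libraries where they do the work, as an engineer would, in place of code of your own. Each camera call takes 0.05 s, during which the arm holds its last target. There are 200 camera calls.

## Working session

There is one attempt and no reset: what is moved stays moved. The work goes in short steps, Python scripts to look and compute and a shell command to move; the robot and the scene stay as the last step left them, time stands still between calls to the robot, and variables do not carry over. Pictures are saved under pics/ and viewed, at most 10 in all, crops included, and the job is handed in when it is done.

```bash
mkdir -p pics; python3 - <<'E'
from rig import *
import cv2
for n in("side","top"):
    cv2.imwrite(f"pics/{n}0.png",capture(n)); m=camera_model(n); print(n,m)
print(sense(),hold_point_z)
E
```

```text
side {'mtx': array([[366.17645395,   0.        , 316.52717865],
       [  0.        , 366.17645395, 197.41973141],
       [  0.        ,   0.        ,   1.        ]]), 'pose': array([[ 0.85585477,  0.27162838, -0.44014843,  0.12357645],
       [-0.51672088,  0.48627694, -0.70465188, -0.72672818],
       [ 0.02263058,  0.83051355,  0.55653849,  0.62881176],
       [ 0.        ,  0.        ,  0.        ,  1.        ]])}
top {'mtx': array([[471.23986925,   0.        , 321.50942352],
       [  0.        , 471.23986925, 198.40166149],
       [  0.        ,   0.        ,   1.        ]]), 'pose': array([[ 0.0218113 ,  0.99803918, -0.05866912,  0.45639433],
       [-0.99957315,  0.02062871, -0.02068766, -0.01686715],
       [-0.01943683,  0.0590953 ,  0.9980631 ,  1.6119595 ],
       [ 0.        ,  0.        ,  0.        ,  1.        ]])}
{'time_s': 0.1, 'joint_pos': array([ 9.32674840e-01,  1.81497365e-01,  1.60786485e+00,  1.83325668e-05,
        1.35376986e+00, -2.06324902e-01]), 'joint_velocities': array([ 0.00061662, -0.00198489, -0.00258643,  0.00131253,  0.00049901,
        0.00137354]), 'joint_efforts': array([ 8.33164449e-04, -4.45879304e+01, -3.52237022e+01, -3.09784937e-04,
        4.15561357e-03,  2.61914215e-05]), 'tool_pos': array([0.2403194 , 0.52180816, 0.20057791]), 'eef_rot': array([-3.14008955e+00, -3.32888605e-04,  2.70979186e+00]), 'contact_force': array([-0.16869163,  0.702523  ,  0.72294625]), 'moment': array([0.0252156 , 0.04747327, 0.0099302 ]), 'grasp_force': 0.0, 'width': 0.9976615555282491} 0.0187
```

View pics/top0.png

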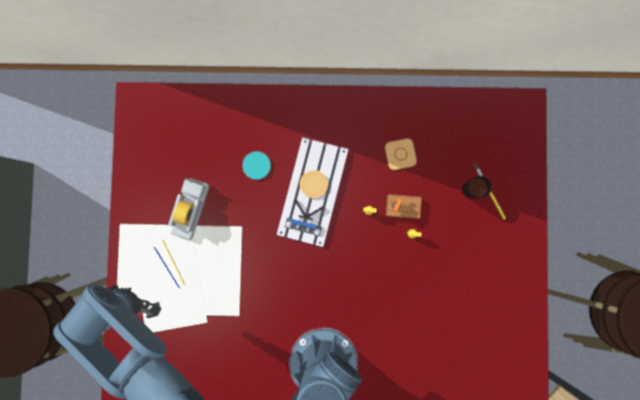

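View pics/side0.png

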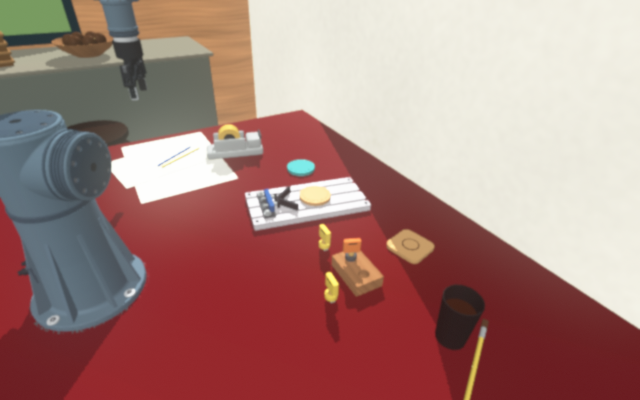

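Top view: the plate is at (313,192), with its jaw end (blue, 304,226) towards the robot and the coaster at (314,184). Candidates for the stud are the orange one in the block (398,205), and the yellow look-alikes at (370,210) and (414,233). For the coaster, they are bamboo (314,184), turquoise (256,165) and the plaque (401,153). I choose the orange stud and the bamboo coaster, and will check them in close crops.

```bash
python3 - <<'E'
import cv2,numpy as np
t=cv2.imread("pics/top0.png"); s=cv2.imread("pics/side0.png")
a=cv2.resize(t[130:255,270:430],None,fx=5,fy=4.8,interpolation=cv2.INTER_CUBIC)
cv2.imwrite("pics/tc.png",cv2.resize(t[134:254,270:430],None,fx=5,fy=5,interpolation=cv2.INTER_CUBIC)[:600])
cv2.imwrite("pics/sc.png",cv2.resize(s[175:300,235:395],None,fx=4.8,fy=4.8,interpolation=cv2.INTER_CUBIC)[:600])
E
```

```text
(no output)
```

View pics/tc.png

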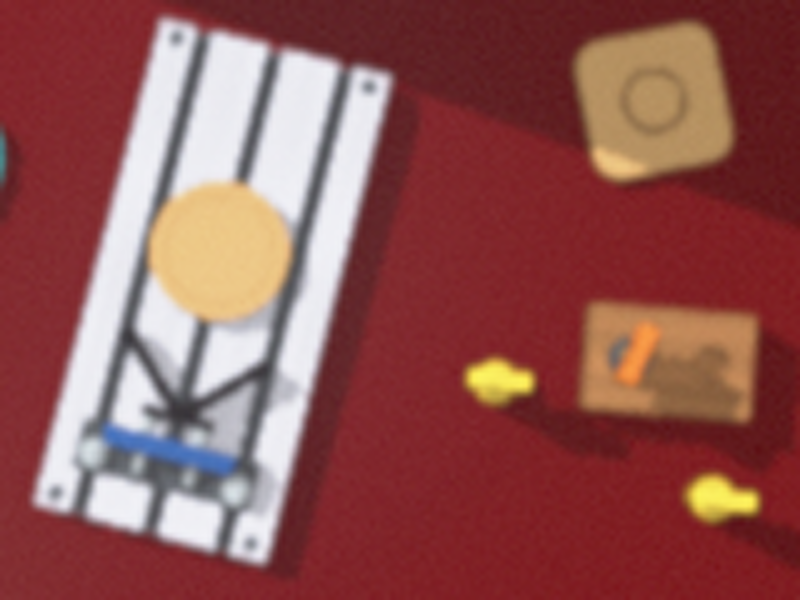

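View pics/sc.png

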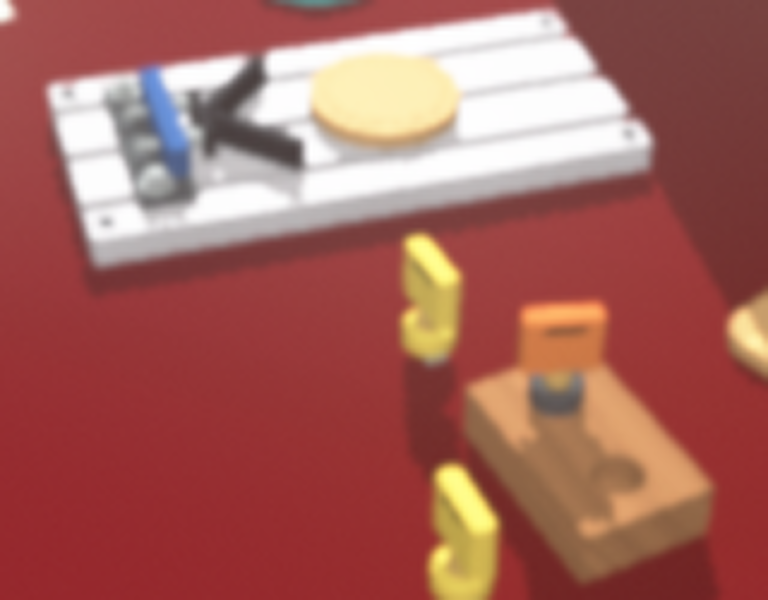

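Crops (5x): plate top corners are (160,17), (393,73), (268,566) and (33,505), with the coaster at (221,251). The orange paddle's top edge runs (650,325)-(630,383), standing in the block's left hole, so the choice is confirmed. In the side crop (4.8x) the paddle's face centre is at (564,338).

```bash
cat > h.py <<'E'
from rig import *
import numpy as np, cv2
def ray(n,uv):
    m=camera_model(n);P=m["pose"]
    d=np.linalg.inv(m["mtx"])@[uv[0],uv[1],1]; d=P[:3,:3]@[d[0],-d[1],-d[2]]
    return P[:3,3],d
def onz(n,uv,z):
    o,d=ray(n,uv); return (o+d*(z-o[2])/d[2])
def proj(n,X):
    m=camera_model(n);P=m["pose"];c=P[:3,:3].T@(np.array(X)-P[:3,3]);v=m["mtx"]@[c[0],-c[1],-c[2]];return v[:2]/v[2]
T=lambda U,V:((U+.5)/5-.5+270,(V+.5)/5-.5+134)
S=lambda U,V:((U+.5)/4.8-.5+235,(V+.5)/4.8-.5+175)
E
python3 - <<'E'
from h import *
np.set_printoptions(precision=4,suppress=True)
def plate(n,C):
    c=[onz(n,p,.02)[:2] for p in C]; c=np.array(c) # TL TR BR BL
    ctr=c.mean(0); x=(c[2]+c[3]-c[0]-c[1])/2; y=(c[1]+c[2]-c[0]-c[3])/2
    print(n,"plate",ctr,"L",np.linalg.norm(x),"W",np.linalg.norm(y),"yaw",np.degrees(np.arctan2(x[1],x[0])),np.degrees(np.arctan2(-x[0]*0+ -y[0],y[1])), np.degrees(np.arctan2(y[1],y[0])))
plate("top",[T(160,17),T(393,73),T(268,566),T(33,505)])
plate("side",[S(555,10),S(652,148),S(95,250),S(50,88)])
print("coaster",onz("top",T(221,251),.032),onz("side",S(385,97),.032))
a,b=onz("top",T(650,325),.087),onz("top",T(630,383),.087);print("paddle top",a,b,(a+b)/2,np.linalg.norm(a-b),np.degrees(np.arctan2(*(a-b)[1::-1])))
print("collar",onz("top",T(622,353),.047))
R=np.array([onz("top",T(*p),.03)[:2] for p in[(586,302),(758,315),(752,423),(580,410)]]);c=R.mean(0);y=(R[0]+R[3]-R[1]-R[2])/2;print("rack",c,np.linalg.norm(y),"hole",c+28*y/110*1,c+.028*y/np.linalg.norm(y))
# triangulate
o1,d1=ray("top",T(640,353));o2,d2=ray("side",S(563,306))
s=np.linalg.lstsq(np.c_[d1,-d2],o2-o1,rcond=None)[0];print("tri top",o1+s[0]*d1,o2+s[1]*d2)
a,b=onz("side",S(521,309),.087),onz("side",S(606,303),.087);print("side top",a,b,(a+b)/2,np.degrees(np.arctan2(*(b-a)[1::-1])))
E
```

```text
top plate [0.5732 0.0478] L 0.3438965305227907 W 0.1636967016607346 yaw 166.927718688196 167.11811934634136 -102.88188065365865
side plate [0.5758 0.0504] L 0.34177001143556984 W 0.16937470942461058 yaw 167.40317088755455 165.60592585182144 -104.39407414817858
coaster [0.598  0.0429 0.032 ] [0.5983 0.0433 0.032 ]
paddle top [ 0.5506 -0.2376  0.087 ] [ 0.5128 -0.2252  0.087 ] [ 0.5317 -0.2314  0.087 ] 0.03975898507033471 -18.19800826692655
collar [ 0.5341 -0.2252  0.047 ]
rack [ 0.5293 -0.2588] 0.1150863832807211 hole [ 0.5309 -0.2296] [ 0.5308 -0.2309]
tri top [ 0.532  -0.2305  0.0934] [ 0.5311 -0.2299  0.0932]
side top [ 0.5171 -0.216   0.087 ] [ 0.5551 -0.2325  0.087 ] [ 0.5361 -0.2242  0.087 ] -23.482795331128766
```

```bash
python3 -m creep '[{"tx":1.8,"ty":-4.6,"jaw":4},{"tx":1.8,"ty":-4.6,"jaw":4},{"tx":1.8,"ty":-4.6,"jaw":4},{"tx":1.8,"ty":-4.6,"jaw":4},{"tx":1.8,"ty":-4.6,"jaw":4},{"tx":1.8,"ty":-4.6,"jaw":4},{"tx":1.8,"ty":-4.6,"jaw":4},{"tx":1.8,"ty":-4.6,"jaw":4}]' 40; python3 -m creep '[{"tx":1.8,"ty":-4.6},{"tx":1.8,"ty":-4.6},{"tx":1.8,"ty":-4.6},{"tx":1.8,"ty":-4.6},{"tx":1.8,"ty":-4.6},{"tx":1.8,"ty":-4.6},{"tx":1.8,"ty":-4.6,"wz":0.1},{"tx":0.5,"ty":-2.0}]'; python3 -m creep '[{},{},{},{},{},{},{},{}]'; python3 -c "from rig import *;print(sense()['joint_pos'])"
```

```text
[ 9.32674840e-01  1.81497365e-01  1.60786485e+00  1.83325668e-05
  1.35376986e+00 -2.06324902e-01]validation failed for argument at $[0]...
validation failed for argument at $[0]...
validation failed for argument at $[0]...
```

```bash
python3 -m creep '[{"tx":1.8,"ty":-4.6,"tz":0,"wx":0,"wy":0,"wz":0,"jaw":4},{"tx":1.8,"ty":-4.6,"tz":0,"wx":0,"wy":0,"wz":0,"jaw":4},{"tx":1.8,"ty":-4.6,"tz":0,"wx":0,"wy":0,"wz":0,"jaw":4},{"tx":1.8,"ty":-4.6,"tz":0,"wx":0,"wy":0,"wz":0,"jaw":4},{"tx":1.8,"ty":-4.6,"tz":0,"wx":0,"wy":0,"wz":0,"jaw":4},{"tx":1.8,"ty":-4.6,"tz":0,"wx":0,"wy":0,"wz":0,"jaw":4},{"tx":1.8,"ty":-4.6,"tz":0,"wx":0,"wy":0,"wz":0,"jaw":4},{"tx":1.8,"ty":-4.6,"tz":0,"wx":0,"wy":0,"wz":0,"jaw":4}]' 40
```

```text
time_s: 0.9
tool_pos: [0.3847, 0.1524, 0.2013]
eef_rot: [3.141, 0.0, 2.71]
contact_force: [1.7, 0.3, 0.1]
width: 0.468
grasp_force: 0.0
```

```bash
python3 -m creep '[{"tx":1.8,"ty":-4.6,"tz":0,"wx":0,"wy":0,"wz":0.05,"jaw":4},{"tx":1.8,"ty":-4.6,"tz":0,"wx":0,"wy":0,"wz":0.05,"jaw":4},{"tx":1.8,"ty":-4.6,"tz":0,"wx":0,"wy":0,"wz":0,"jaw":4},{"tx":1.8,"ty":-4.6,"tz":0,"wx":0,"wy":0,"wz":0,"jaw":4},{"tx":1.8,"ty":-4.6,"tz":0,"wx":0,"wy":0,"wz":0,"jaw":4},{"tx":1.8,"ty":-4.6,"tz":0,"wx":0,"wy":0,"wz":0,"jaw":4},{"tx":1.8,"ty":-4.6,"tz":0,"wx":0,"wy":0,"wz":0,"jaw":4},{"tx":1.8,"ty":-4.6,"tz":0,"wx":0,"wy":0,"wz":0,"jaw":4}]'; python3 -m creep '[{"tx":0.3,"ty":-1.5,"tz":-2.0,"wx":0,"wy":0,"wz":0,"jaw":4},{"tx":0,"ty":0,"tz":-3.0,"wx":0,"wy":0,"wz":0,"jaw":4},{"tx":0,"ty":0,"tz":-3.0,"wx":0,"wy":0,"wz":0,"jaw":4},{"tx":0,"ty":0,"tz":-2.0,"wx":0,"wy":0,"wz":0,"jaw":4},{"tx":0,"ty":0,"tz":0,"wx":0,"wy":0,"wz":0,"jaw":4},{"tx":0,"ty":0,"tz":0,"wx":0,"wy":0,"wz":0,"jaw":4},{"tx":0,"ty":0,"tz":0,"wx":0,"wy":0,"wz":0,"jaw":4},{"tx":0,"ty":0,"tz":0,"wx":0,"wy":0,"wz":0,"jaw":4}]'
python3 - <<'E'
from h import *
s=sense();print(s['joint_pos'],s['tool_pos'])
c=capture("side");t=capture("top")
a=cv2.resize(c[180:300,300:400],None,fx=4,fy=4,interpolation=cv2.INTER_CUBIC);b=cv2.resize(t[150:250,350:440],None,fx=4.4,fy=4.4,interpolation=cv2.INTER_CUBIC)
o=np.zeros((480,800,3),np.uint8);o[:480,:400]=a;o[:440,400:796]=b
cv2.imwrite("pics/g1.png",o)
E
```

```text
time_s: 1.7
tool_pos: [0.5288, -0.2157, 0.2009]
eef_rot: [3.141, -0.001, 2.809]
contact_force: [0.3, 1.1, 0.4]
width: 0.467
grasp_force: 0.0
time_s: 2.5
tool_pos: [0.5326, -0.2293, 0.1031]
eef_rot: [-3.141, 0.003, 2.81]
contact_force: [-0.8, -0.1, -0.4]
width: 0.466
grasp_force: 0.0
[-6.11116197e-01  2.94764499e-01  1.67988732e+00 -2.22066414e-05
  1.16406659e+00 -1.85028942e+00] [ 0.53263434 -0.22932998  0.10309906]
```

View pics/g1.png

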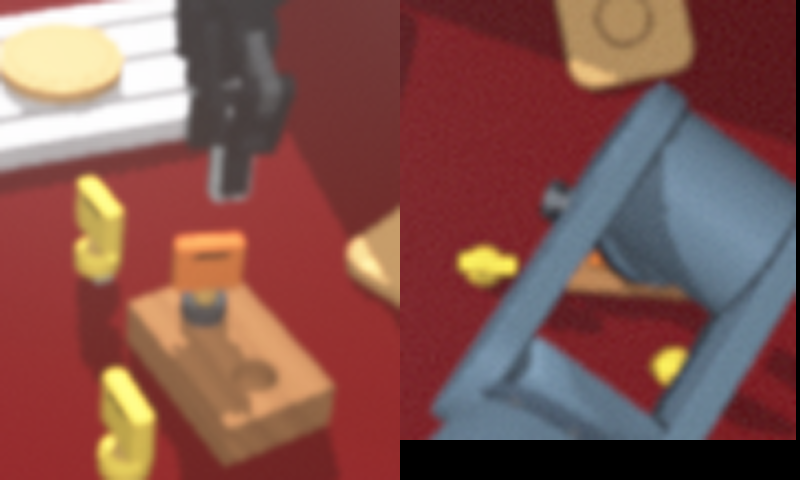

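The side crop shows the fingertips at (229,195), above and a little right of the paddle, whose top centre is at (210,238).

```bash
python3 - <<'E'
from h import *
np.set_printoptions(precision=4,suppress=True)
t=sense()['tool_pos']
f=lambda p:((p-[300,180]+.5)*4-.5)
yh=np.array([np.sin(.332),np.cos(.332),0]); xh=np.array([np.cos(.332),-np.sin(.332),0])
for w in(-.02,.02):
  for x in (-.011,.011): print("tip",w,x,f(proj("side",t+w*yh+x*xh)), f(proj("side",t+w*yh+x*xh+[0,0,.008])))
for c in([.532,-.231],[.532,-.226]):
  for x in(-.02,.02):print("pad top",c,x,f(proj("side",np.r_[c,.087]+x*xh-.006*yh)),"bottom",f(proj("side",np.r_[c,.053]+x*xh-.006*yh)), f(proj("side",np.r_[c,.087]+x*xh+.006*yh)))
print(onz("side",(300+209.5/4,180+233/4),.087),onz("side",((300+210/4),180+290/4),.053))
E
```

```text
tip -0.02 -0.011 [202.6931 245.8786] [203.7755 234.6955]
tip -0.02 0.011 [240.9345 241.0787] [242.2229 229.9261]
tip 0.02 -0.011 [182.8101 200.7693] [183.7442 189.7799]
tip 0.02 0.011 [219.6769 196.3739] [220.8024 185.415 ]
pad top [0.532, -0.231] -0.02 [179.583 255.127] bottom [175.7234 300.1695] [173.8469 241.3926]
pad top [0.532, -0.231] 0.02 [247.621 246.53 ] bottom [242.2778 291.3683] [241.1481 233.0172]
pad top [0.532, -0.226] -0.02 [174.5213 250.0282] bottom [170.7912 294.997 ] [168.8682 236.411 ]
pad top [0.532, -0.226] 0.02 [242.3168 241.5132] bottom [237.1136 286.2775] [235.9322 228.1148]
[ 0.537  -0.2244  0.087 ] [ 0.5333 -0.2344  0.053 ]
```

```bash
python3 - <<'E'
from h import *
c=capture("side"); t=sense();print(t['tool_pos'],t['eef_rot'],t['width'])
cv2.imwrite("pics/g2.png",cv2.resize(c[150:270,320:400],None,fx=5,fy=5,interpolation=cv2.INTER_CUBIC))
E
```

```text
[ 0.53216208 -0.22900116  0.10241073] [-3.14115844e+00  1.62938989e-03  2.80994616e+00] 0.4697723391376572
```

View pics/g2.png

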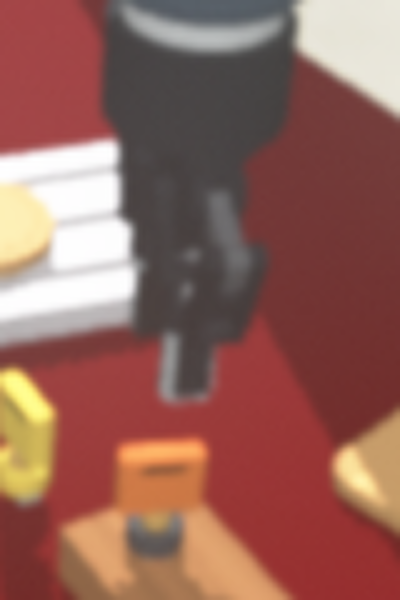

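```bash
python3 - <<'E'
from h import *
np.set_printoptions(precision=1,suppress=True)
t=np.array([.2403,.5218,.2006]);yw=2.71;yh=np.array([-np.sin(yw),np.cos(yw),0])
for z in(0,.013,.03):
  for w in(-.0425,.0425): print(z,w,proj("side",t+w*yh+[0,0,z]),proj("top",t+w*yh+[0,0,z]))
t=np.array([.5322,-.2290,.1024])
for z in (0,.01,.2,.3): print(z,proj("side",t+[0,0,z]))
s=cv2.imread("pics/side0.png")[60:110,90:180];u=cv2.imread("pics/top0.png")[270:330,90:180]
cv2.imwrite("pics/g3.png",np.vstack([cv2.resize(s,None,fx=5,fy=5,interpolation=2),cv2.resize(u,None,fx=5,fy=5,interpolation=2)]))
E
```

```text
0 -0.0425 [146.4 104.1] [136.2 288.5]
0 0.0425 [138.9 113.6] [161.4 301.2]
0.013 -0.0425 [145.4 100.3] [134.4 289.1]
0.013 0.0425 [137.9 109.6] [159.8 301.9]
0.03 -0.0425 [144.2  95.2] [132.  289.9]
0.03 0.0425 [136.5 104.2] [157.7 302.8]
0 [352.4 234.8]
0.01 [352.7 231.4]
0.2 [360.3 155.3]
0.3 [365.3 105.4]
```

View pics/g3.png

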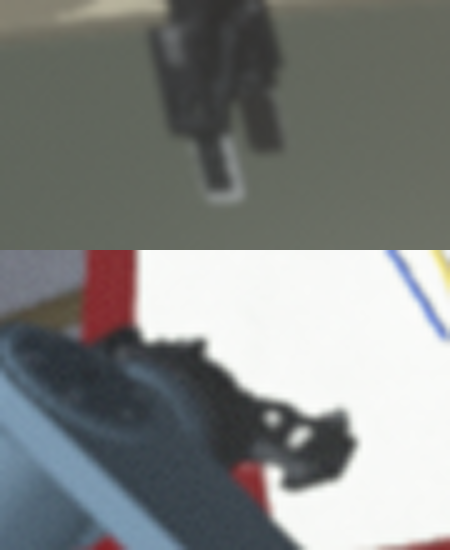

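Fingertips look 2–3 cm higher than the nominal TCP in both poses, so I'll descend to the nominal grip height and compare tips with the paddle before closing.

```bash
python3 -m creep '[{"tx":0,"ty":0,"tz":-1.2,"wx":0,"wy":0,"wz":0,"jaw":4},{"tx":0,"ty":0,"tz":-1.2,"wx":0,"wy":0,"wz":0,"jaw":4},{"tx":0,"ty":0,"tz":-1.2,"wx":0,"wy":0,"wz":0,"jaw":4},{"tx":0,"ty":0,"tz":-0.8,"wx":0,"wy":0,"wz":0,"jaw":4},{"tx":0,"ty":0,"tz":0,"wx":0,"wy":0,"wz":0,"jaw":4},{"tx":0,"ty":0,"tz":0,"wx":0,"wy":0,"wz":0,"jaw":4},{"tx":0,"ty":0,"tz":0,"wx":0,"wy":0,"wz":0,"jaw":4},{"tx":0,"ty":0,"tz":0,"wx":0,"wy":0,"wz":0,"jaw":4}]'
python3 - <<'E'
from h import *
c=capture("side")
cv2.imwrite("pics/g4.png",cv2.resize(c[180:280,310:400],None,fx=6,fy=6,interpolation=cv2.INTER_CUBIC))
E
```

```text
time_s: 3.45
tool_pos: [0.5321, -0.2291, 0.058]
eef_rot: [-3.141, 0.001, 2.81]
contact_force: [0.7, 0.7, -0.8]
width: 0.467
grasp_force: 0.0
```

View pics/g4.png

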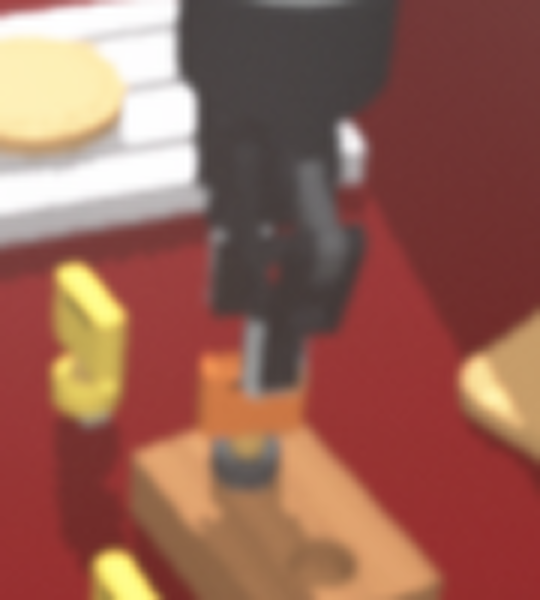

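Tips sit left and right of the paddle, with the front tip at (272,392). Allowing for perspective, it overlaps only the top of the paddle. I'll touch down gently on the block with open fingers to find the true tip height.

```bash
python3 -m creep '[{"tx":0,"ty":0,"tz":-0.4,"wx":0,"wy":0,"wz":0,"jaw":4},{"tx":0,"ty":0,"tz":-0.4,"wx":0,"wy":0,"wz":0,"jaw":4},{"tx":0,"ty":0,"tz":-0.4,"wx":0,"wy":0,"wz":0,"jaw":4},{"tx":0,"ty":0,"tz":-0.4,"wx":0,"wy":0,"wz":0,"jaw":4},{"tx":0,"ty":0,"tz":-0.2,"wx":0,"wy":0,"wz":0,"jaw":4},{"tx":0,"ty":0,"tz":0,"wx":0,"wy":0,"wz":0,"jaw":4},{"tx":0,"ty":0,"tz":0,"wx":0,"wy":0,"wz":0,"jaw":4},{"tx":0,"ty":0,"tz":0,"wx":0,"wy":0,"wz":0,"jaw":4}]'
python3 - <<'E'
from h import *
c=capture("side")
cv2.imwrite("pics/g5.png",cv2.resize(c[180:280,310:400],None,fx=6,fy=6,interpolation=cv2.INTER_CUBIC))
E
```

```text
time_s: 4.3
tool_pos: [0.5318, -0.2289, 0.0396]
eef_rot: [-3.142, 0.0, 2.81]
contact_force: [0.5, 0.2, -0.1]
width: 0.469
grasp_force: 0.0
```

View pics/g5.png

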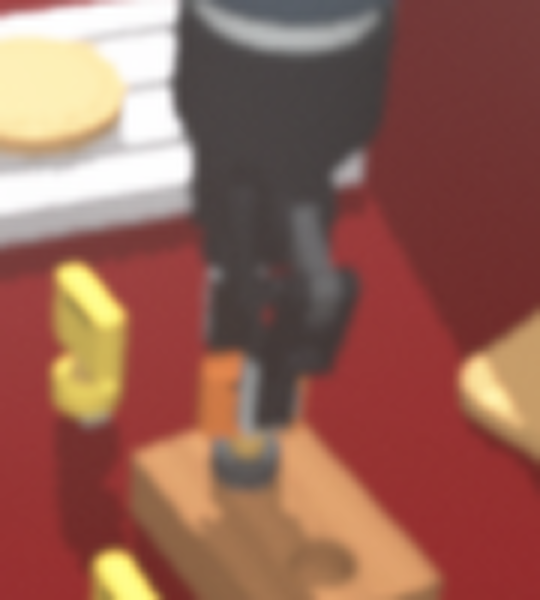

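Tip now at (268,428), about 65 mm high by perspective: on the paddle and clear of the collar. Closing here.

```bash
python3 -m creep '[{"tx":0,"ty":0,"tz":0,"wx":0,"wy":0,"wz":0,"jaw":0.5},{"tx":0,"ty":0,"tz":0,"wx":0,"wy":0,"wz":0,"jaw":0.5},{"tx":0,"ty":0,"tz":0,"wx":0,"wy":0,"wz":0,"jaw":0.5},{"tx":0,"ty":0,"tz":0,"wx":0,"wy":0,"wz":0,"jaw":0.5},{"tx":0,"ty":0,"tz":0,"wx":0,"wy":0,"wz":0,"jaw":0.5},{"tx":0,"ty":0,"tz":0,"wx":0,"wy":0,"wz":0,"jaw":0.5},{"tx":0,"ty":0,"tz":0,"wx":0,"wy":0,"wz":0,"jaw":0.5},{"tx":0,"ty":0,"tz":0,"wx":0,"wy":0,"wz":0,"jaw":0.5}]' 80; python3 -c "
from rig import *
s=sense();print(s['contact_force'],s['moment'],s['tool_pos'])
import cv2;c=capture('side');cv2.imwrite('pics/g6.png',c)"
```

```text
time_s: 5.15
tool_pos: [0.5318, -0.2288, 0.0395]
eef_rot: [-3.142, 0.0, 2.81]
contact_force: [-0.3, -0.1, 3.0]
width: 0.115
grasp_force: 79.3
[-0.34896332 -0.0855761   3.03586381] [ 0.07090568 -0.07301504  0.02813225] [ 0.53179523 -0.22884666  0.03954554]
```

```bash
python3 -m creep '[{"tx":0,"ty":0,"tz":0.5,"wx":0,"wy":0,"wz":0,"jaw":0.5},{"tx":0,"ty":0,"tz":1,"wx":0,"wy":0,"wz":0,"jaw":0.5},{"tx":0,"ty":0,"tz":1.5,"wx":0,"wy":0,"wz":0,"jaw":0.5},{"tx":0,"ty":0,"tz":1.5,"wx":0,"wy":0,"wz":0,"jaw":0.5},{"tx":0,"ty":0,"tz":1.5,"wx":0,"wy":0,"wz":0.05,"jaw":0.5},{"tx":0,"ty":0,"tz":1,"wx":0,"wy":0,"wz":0.055,"jaw":0.5},{"tx":0,"ty":0,"tz":0,"wx":0,"wy":0,"wz":0,"jaw":0.5},{"tx":0,"ty":0,"tz":0,"wx":0,"wy":0,"wz":0,"jaw":0.5}]'
python3 - <<'E'
from h import *
from scipy.ndimage import map_coordinates
np.set_printoptions(precision=4,suppress=True)
s=sense();print(s['tool_pos'],s['contact_force'],s['joint_pos'])
g=cv2.imread("pics/top0.png").min(2).astype(float)
c=np.array([.574,.0485]);yw=np.radians(167);ex=np.array([np.cos(yw),np.sin(yw)]);ey=np.array([-ex[1],ex[0]])
def prof(x,ys):
    uv=np.array([proj("top",np.r_[c+x*ex+y*ey,.02]) for y in ys]);return map_coordinates(g,[uv[:,1],uv[:,0]],order=1)
for y0 in(-.05,0,.05):
    P=[]
    for x in(np.arange(-.16,-.085,.008) if y0==0 else np.arange(-.16,.03,.01)):
        ys=y0+np.arange(-.016,.0161,.001);p=prof(x,ys);w=np.clip(p.max()*.92-p,0,None);P.append((x,(w*ys).sum()/w.sum()))
    P=np.array(P);f=np.polyfit(P[:,0],P[:,1],1);print(y0,"at x=-.125:",np.polyval(f,-.125),"slope",f[0],"res",np.std(P[:,1]-np.polyval(f,P[:,0])))
# plate ends along x for lines y=+-.025
for y0 in(-.025,.025,-.068,.068):
    xs=np.arange(-.2,.2,.001);uv=np.array([proj("top",np.r_[c+x*ex+y0*ey,.02]) for x in xs]);p=map_coordinates(g,[uv[:,1],uv[:,0]],order=1)
    on=xs[p>110];print(y0,on.min(),on.max())
for n in("g6",):
    pass
for im in(cv2.imread("pics/g6.png"),capture("side")):
    h=cv2.cvtColor(im,cv2.COLOR_BGR2HSV);m=cv2.inRange(h,(5,180,150),(15,255,255));m[:,:330]=0;m[:,400:]=0;v,u=np.nonzero(m);print("orange",len(u),u.mean() if len(u) else 0,v.mean() if len(u) else 0,u.min(),u.max(),v.min(),v.max())
cv2.imwrite("pics/g7.png",im)
E
```

```text
time_s: 6.0
tool_pos: [0.5319, -0.2289, 0.1103]
eef_rot: [-3.141, 0.001, 2.913]
contact_force: [-0.7, 0.3, -2.0]
width: 0.119
grasp_force: 78.9
[ 0.5319 -0.2289  0.1103] [-0.6631  0.335  -1.9701] [-0.6113  0.2851  1.6761  0.      1.179  -1.9539]
-0.05 at x=-.125: -0.049151065732677336 slope 0.02263030777751002 res 0.0019237085662839096
0 at x=-.125: 0.0010058322472075649 slope -0.0068894421840278745 res 7.617190250492576e-05
0.05 at x=-.125: 0.05098542181763828 slope -0.034608565902792515 res 0.0012821493167858556
-0.025 -0.172 0.17300000000000032
0.025 -0.172 0.17300000000000032
-0.068 -0.172 0.17300000000000032Traceback (most recent call last):
  File "<stdin>", line 16, in <module>
  File "h.py", line 10, in proj
    m=camera_model(n);P=m["pose"];c=P[:3,:3].T@(np.array(X)-P[:3,3]);v=m["mtx"]@[c[0],-c[1],-c[2]];return v[:2]/v[2]
ValueError: time passes only in moves, steps and waits
```

```bash
sed -i 's/^def ray/import functools\n_cm=camera_model\ncamera_model=functools.lru_cache(None)(_cm)\ndef ray/' h.py
python3 -m creep '[{"tx":2,"ty":3.1,"tz":0,"wx":0,"wy":0,"wz":0,"jaw":0.5},{"tx":2,"ty":3.1,"tz":0,"wx":0,"wy":0,"wz":0,"jaw":0.5},{"tx":2,"ty":3.1,"tz":0,"wx":0,"wy":0,"wz":0,"jaw":0.5},{"tx":2,"ty":3.1,"tz":0,"wx":0,"wy":0,"wz":0,"jaw":0.5},{"tx":2,"ty":3.1,"tz":0,"wx":0,"wy":0,"wz":0,"jaw":0.5},{"tx":2,"ty":3.1,"tz":0,"wx":0,"wy":0,"wz":0,"jaw":0.5},{"tx":2,"ty":3.1,"tz":0,"wx":0,"wy":0,"wz":0,"jaw":0.5},{"tx":2.3,"ty":3.2,"tz":0,"wx":0,"wy":0,"wz":0,"jaw":0.5}]'
python3 -m creep '[{"tx":0,"ty":0,"tz":-1.5,"wx":0,"wy":0,"wz":0,"jaw":0.5},{"tx":0,"ty":0,"tz":-1.5,"wx":0,"wy":0,"wz":0,"jaw":0.5},{"tx":0,"ty":0,"tz":-1.5,"wx":0,"wy":0,"wz":0,"jaw":0.5},{"tx":0,"ty":0,"tz":-1,"wx":0,"wy":0,"wz":0,"jaw":0.5},{"tx":0,"ty":0,"tz":-1,"wx":0,"wy":0,"wz":0,"jaw":0.5},{"tx":0,"ty":0,"tz":0,"wx":0,"wy":0,"wz":0,"jaw":0.5},{"tx":0,"ty":0,"tz":0,"wx":0,"wy":0,"wz":0,"jaw":0.5},{"tx":0,"ty":0,"tz":0,"wx":0,"wy":0,"wz":0,"jaw":0.5}]'
python3 - <<'E'
from h import *
s=sense();print(s['tool_pos'],s['contact_force'],s['joint_pos'])
c=capture("side");np.set_printoptions(precision=4,suppress=True)
p=proj("side",[.696,.02,.03]);u,v=int(p[0]),int(p[1]);print(u,v)
cv2.imwrite("pics/h1.png",cv2.resize(c[v-50:v+30,u-60:u+40],None,fx=7,fy=7,interpolation=cv2.INTER_CUBIC))
E
```

```text
time_s: 6.8
tool_pos: [0.6944, 0.0216, 0.1083]
eef_rot: [-3.141, -0.002, 2.913]
contact_force: [1.2, -0.1, -0.9]
width: 0.117
grasp_force: 78.9
time_s: 7.6
tool_pos: [0.6953, 0.0199, 0.0454]
eef_rot: [3.141, 0.002, 2.914]
contact_force: [0.3, -0.8, -0.6]
width: 0.117
grasp_force: 78.9
[0.69534409 0.01991129 0.04540762] [ 0.28369639 -0.77579438 -0.59807672] [-1.41525258e-01  5.96364288e-01  1.38044830e+00 -2.25346398e-05
  1.16314528e+00 -1.48521794e+00]
346 190
```

View pics/h1.png

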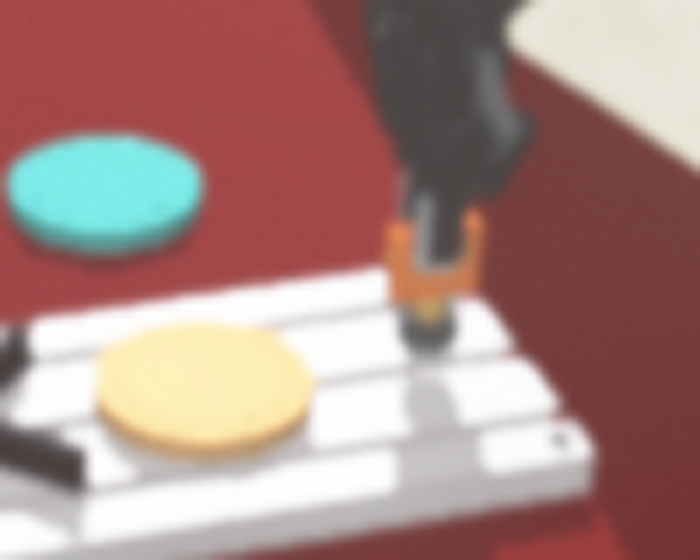

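The stud hangs upright over the plate at the open side. Its collar is at (428,335) and the middle slot's end at about (515,345). I'll compare these with projections.

```bash
python3 - <<'E'
from h import *
np.set_printoptions(precision=0,suppress=True)
f=lambda X:((proj("side",X)-[286,140]+.5)*7-.5)
yw=np.radians(167);ex=np.r_[np.cos(yw),np.sin(yw),0];ey=np.r_[-ex[1],ex[0],0];ez=np.r_[0,0,1.]
c=np.r_[.574,.0485,0]
for oz in(.029,.0145):
  t=np.r_[.6953,.0199,oz]
  print(oz,"paddle front face top",f(t-.02*ex+.006*ey+.064*ez),f(t+.02*ex+.006*ey+.064*ez),"bot",f(t-.02*ex+.006*ey+.03*ez),f(t+.02*ex+.006*ey+.03*ez),"collar bot c",f(t+.007*ez),"front",f(t+.0085*ez+.014*ey),"left",f(t+.015*ez+.014*ex),"right",f(t+.015*ez-.014*ex),"head bottom",f(t+.005*ey))
for y in(-.08,-.05,0,.05,.08): print("slot",y,"end",f(c-.17*ex+y*ey+.02*ez),"at -.125",f(c-.125*ex+y*ey+.02*ez))
m=cv2.cvtColor(cv2.imread("pics/h1.png"),cv2.COLOR_BGR2GRAY)
for col in(480,350,370): print(col,[int(x) for x in m[280:480:5,col]])
E
```

```text
0.029 paddle front face top [484. 231.] [395. 244.] bot [478. 300.] [390. 313.] collar bot c [425. 345.] front [438. 359.] left [396. 334.] right [457. 324.] head bottom [428. 364.]
0.0145 paddle front face top [481. 260.] [393. 274.] bot [475. 328.] [388. 342.] collar bot c [423. 373.] front [435. 387.] left [394. 362.] right [454. 353.] head bottom [426. 392.]
slot -0.08 end [448. 270.] at -.125 [358. 284.]
slot -0.05 end [474. 302.] at -.125 [382. 317.]
slot 0 end [518. 359.] at -.125 [423. 375.]
slot 0.05 end [565. 421.] at -.125 [467. 437.]
slot 0.08 end [595. 459.] at -.125 [496. 477.]
480 [100, 99, 105, 123, 166, 212, 236, 249, 252, 252, 253, 253, 252, 250, 235, 221, 220, 234, 247, 252, 252, 253, 253, 253, 252, 252, 251, 248, 233, 213, 203, 212, 222, 224, 222, 221, 217, 207, 196, 186]
350 [241, 254, 253, 253, 250, 242, 226, 224, 235, 250, 253, 253, 253, 253, 253, 253, 253, 252, 239, 225, 221, 235, 249, 253, 253, 253, 254, 254, 254, 254, 253, 253, 240, 224, 218, 231, 247, 252, 254, 254]
370 [251, 254, 252, 252, 244, 232, 223, 231, 245, 251, 253, 253, 253, 253, 253, 253, 251, 244, 228, 220, 230, 244, 253, 253, 253, 253, 253, 253, 253, 253, 252, 245, 228, 217, 227, 242, 253, 253, 254, 254]
```

Stud and slot show the same small image bias, so they line up. Feeling down.

```bash
python3 -m creep '[{"tx":0,"ty":0,"tz":-0.3,"wx":0,"wy":0,"wz":0,"jaw":0.5},{"tx":0,"ty":0,"tz":-0.2,"wx":0,"wy":0,"wz":0,"jaw":0.5},{"tx":0,"ty":0,"tz":-0.2,"wx":0,"wy":0,"wz":0,"jaw":0.5},{"tx":0,"ty":0,"tz":-0.2,"wx":0,"wy":0,"wz":0,"jaw":0.5},{"tx":0,"ty":0,"tz":-0.1,"wx":0,"wy":0,"wz":0,"jaw":0.5},{"tx":0,"ty":0,"tz":-0.1,"wx":0,"wy":0,"wz":0,"jaw":0.5},{"tx":0,"ty":0,"tz":0,"wx":0,"wy":0,"wz":0,"jaw":0.5},{"tx":0,"ty":0,"tz":0,"wx":0,"wy":0,"wz":0,"jaw":0.5}]'
```

```text
time_s: 8.45
tool_pos: [0.6947, 0.0202, 0.0334]
eef_rot: [3.142, 0.0, 2.915]
contact_force: [0.7, 0.9, -1.3]
width: 0.118
grasp_force: 78.9
```

```bash
python3 -m creep '[{"tx":0,"ty":0,"tz":-0.1,"wx":0,"wy":0,"wz":0,"jaw":0.5},{"tx":0,"ty":0,"tz":-0.1,"wx":0,"wy":0,"wz":0,"jaw":0.5},{"tx":0,"ty":0,"tz":-0.1,"wx":0,"wy":0,"wz":0,"jaw":0.5},{"tx":0,"ty":0,"tz":-0.1,"wx":0,"wy":0,"wz":0,"jaw":0.5},{"tx":0,"ty":0,"tz":0,"wx":0,"wy":0,"wz":0,"jaw":0.5},{"tx":0,"ty":0,"tz":0,"wx":0,"wy":0,"wz":0,"jaw":0.5},{"tx":0,"ty":0,"tz":0,"wx":0,"wy":0,"wz":0,"jaw":0.5},{"tx":0,"ty":0,"tz":0,"wx":0,"wy":0,"wz":0,"jaw":0.5}]'
```

```text
time_s: 9.25
tool_pos: [0.695, 0.0202, 0.0298]
eef_rot: [3.142, 0.001, 2.915]
contact_force: [-0.4, 0.6, 4.6]
width: 0.119
grasp_force: 79.6
```

```bash
python3 -m creep '[{"tx":0.05,"ty":0.2,"tz":0,"wx":0,"wy":0,"wz":0,"jaw":0.5},{"tx":0,"ty":0.1,"tz":0,"wx":0,"wy":0,"wz":0,"jaw":0.5},{"tx":0,"ty":0,"tz":0,"wx":0,"wy":0,"wz":0,"jaw":0.5},{"tx":0,"ty":0,"tz":0,"wx":0,"wy":0,"wz":0,"jaw":0.5},{"tx":0,"ty":0,"tz":0,"wx":0,"wy":0,"wz":0,"jaw":0.5},{"tx":0,"ty":0,"tz":0,"wx":0,"wy":0,"wz":0,"jaw":0.5},{"tx":0,"ty":0,"tz":0,"wx":0,"wy":0,"wz":0,"jaw":0.5},{"tx":0,"ty":0,"tz":0,"wx":0,"wy":0,"wz":0,"jaw":0.5}]'
python3 -m creep '[{"tx":-0.05,"ty":-0.2,"tz":0,"wx":0,"wy":0,"wz":0,"jaw":0.5},{"tx":-0.05,"ty":-0.2,"tz":0,"wx":0,"wy":0,"wz":0,"jaw":0.5},{"tx":-0.02,"ty":-0.1,"tz":0,"wx":0,"wy":0,"wz":0,"jaw":0.5},{"tx":0,"ty":0,"tz":0,"wx":0,"wy":0,"wz":0,"jaw":0.5},{"tx":0,"ty":0,"tz":0,"wx":0,"wy":0,"wz":0,"jaw":0.5},{"tx":0,"ty":0,"tz":0,"wx":0,"wy":0,"wz":0,"jaw":0.5},{"tx":0,"ty":0,"tz":0,"wx":0,"wy":0,"wz":0,"jaw":0.5},{"tx":0,"ty":0,"tz":0,"wx":0,"wy":0,"wz":0,"jaw":0.5}]'
```

```text
time_s: 10.05
tool_pos: [0.6956, 0.0224, 0.0297]
eef_rot: [-3.141, 0.001, 2.915]
contact_force: [-0.4, -4.3, 4.8]
width: 0.116
grasp_force: 80.0
time_s: 10.85
tool_pos: [0.6945, 0.0197, 0.0297]
eef_rot: [3.14, 0.001, 2.915]
contact_force: [0.8, 3.8, 5.2]
width: 0.113
grasp_force: 79.8
```

Both slot walls felt, so the head is in and the slot centre is at y≈0.021. I'll recentre, lighten the collar and slide 60 mm.

```bash
python3 -m creep '[{"tx":0.05,"ty":0.28,"tz":0.12,"wx":0,"wy":0,"wz":0,"jaw":0.5},{"tx":-0.97,"ty":0.225,"tz":0,"wx":0,"wy":0,"wz":0,"jaw":0.5},{"tx":-0.97,"ty":0.225,"tz":0,"wx":0,"wy":0,"wz":0,"jaw":0.5},{"tx":-0.97,"ty":0.225,"tz":0,"wx":0,"wy":0,"wz":0,"jaw":0.5},{"tx":0,"ty":0,"tz":0,"wx":0,"wy":0,"wz":0,"jaw":0.5},{"tx":0,"ty":0,"tz":0,"wx":0,"wy":0,"wz":0,"jaw":0.5},{"tx":0,"ty":0,"tz":0,"wx":0,"wy":0,"wz":0,"jaw":0.5},{"tx":0,"ty":0,"tz":0,"wx":0,"wy":0,"wz":0,"jaw":0.5}]'
python3 -m creep '[{"tx":-0.49,"ty":0.113,"tz":0,"wx":0,"wy":0,"wz":0,"jaw":0.5},{"tx":-0.49,"ty":0.113,"tz":0,"wx":0,"wy":0,"wz":0,"jaw":0.5},{"tx":-0.49,"ty":0.113,"tz":0,"wx":0,"wy":0,"wz":0,"jaw":0.5},{"tx":-0.49,"ty":0.113,"tz":0,"wx":0,"wy":0,"wz":0,"jaw":0.5},{"tx":-0.49,"ty":0.113,"tz":0,"wx":0,"wy":0,"wz":0,"jaw":0.5},{"tx":-0.49,"ty":0.113,"tz":0,"wx":0,"wy":0,"wz":0,"jaw":0.5},{"tx":0,"ty":0,"tz":0,"wx":0,"wy":0,"wz":0,"jaw":0.5},{"tx":0,"ty":0,"tz":0,"wx":0,"wy":0,"wz":0,"jaw":0.5}]'
```

```text
time_s: 11.65
tool_pos: [0.6652, 0.0278, 0.0304]
eef_rot: [3.142, -0.001, 2.915]
contact_force: [-1.8, 0.8, 3.8]
width: 0.119
grasp_force: 79.6
time_s: 12.45
tool_pos: [0.6351, 0.0348, 0.0304]
eef_rot: [-3.142, -0.002, 2.915]
contact_force: [-0.7, -0.3, 2.4]
width: 0.118
grasp_force: 79.5
```

```bash
python3 -m creep '[{"tx":-0.1,"ty":0.023,"tz":0.05,"wx":0,"wy":0,"wz":0,"jaw":0.5},{"tx":-0.1,"ty":0.023,"tz":0,"wx":0,"wy":0,"wz":0,"jaw":0.5},{"tx":-0.1,"ty":0.023,"tz":0,"wx":0,"wy":0,"wz":0,"jaw":0.5},{"tx":-0.1,"ty":0.023,"tz":0,"wx":0,"wy":0,"wz":0,"jaw":0.5},{"tx":-0.1,"ty":0.023,"tz":0,"wx":0,"wy":0,"wz":0,"jaw":0.5},{"tx":-0.1,"ty":0.023,"tz":0,"wx":0,"wy":0,"wz":0,"jaw":0.5},{"tx":0,"ty":0,"tz":0,"wx":0,"wy":0,"wz":0,"jaw":0.5},{"tx":0,"ty":0,"tz":0,"wx":0,"wy":0,"wz":0,"jaw":0.5}]'
python3 - <<'E'
from h import *
c=capture("top");cv2.imwrite("pics/t2.png",c)
h=cv2.cvtColor(c,cv2.COLOR_BGR2HSV);m=cv2.inRange(h,(12,60,180),(25,190,255));m[:,:285]=0;m[:,345:]=0;m[:140]=0;m[:220]=m[:220];m[215:]=0
v,u=np.nonzero(m);print(len(u),u.min(),u.max(),v.min(),v.max())
E
```

```text
time_s: 13.25
tool_pos: [0.6298, 0.036, 0.031]
eef_rot: [-3.142, -0.0, 2.915]
contact_force: [1.6, -0.8, 1.7]
width: 0.117
grasp_force: 79.4
472 296 322 178 200
```

```bash
python3 -m creep '[{"tx":-0.1,"ty":0.023,"tz":0,"wx":0,"wy":0,"wz":0,"jaw":0.5},{"tx":-0.1,"ty":0.023,"tz":0,"wx":0,"wy":0,"wz":0,"jaw":0.5},{"tx":-0.1,"ty":0.023,"tz":0,"wx":0,"wy":0,"wz":0,"jaw":0.5},{"tx":-0.1,"ty":0.023,"tz":0,"wx":0,"wy":0,"wz":0,"jaw":0.5},{"tx":-0.1,"ty":0.023,"tz":0,"wx":0,"wy":0,"wz":0,"jaw":0.5},{"tx":-0.1,"ty":0.023,"tz":0,"wx":0,"wy":0,"wz":0,"jaw":0.5},{"tx":0,"ty":0,"tz":0,"wx":0,"wy":0,"wz":0,"jaw":0.5},{"tx":0,"ty":0,"tz":0,"wx":0,"wy":0,"wz":0,"jaw":0.5}]'
```

```text
time_s: 14.1
tool_pos: [0.6239, 0.0372, 0.0311]
eef_rot: [-3.141, 0.0, 2.915]
contact_force: [3.5, -3.3, -0.1]
width: 0.117
grasp_force: 79.1
```

```bash
python3 - <<'E'
from h import *
c=cv2.imread("pics/t2.png");a=cv2.imread("pics/top0.png")
for im in(a,c):
    h=cv2.cvtColor(im,cv2.COLOR_BGR2HSV);print([tuple(map(int,h[y,300+ (y<190)*10])) for y in range(176,206,3)])
E
```

```text
[(19, 110, 236), (19, 111, 236), (19, 111, 237), (19, 110, 237), (19, 108, 238), (126, 5, 234), (115, 6, 241), (120, 6, 244), (120, 6, 238), (124, 11, 185)]
[(104, 56, 110), (11, 37, 117), (22, 102, 249), (22, 97, 249), (22, 98, 249), (22, 101, 248), (22, 99, 249), (16, 61, 209), (104, 74, 172), (104, 73, 181)]
```

The force rises at coaster seat x≈+10 mm in the plate frame, which matches the jaw apex in the picture. Pressing on in small steps.

```bash
python3 -m creep '[{"tx":-0.1,"ty":0.01,"tz":0,"wx":0,"wy":0,"wz":0,"jaw":0.5},{"tx":-0.1,"ty":0.01,"tz":0,"wx":0,"wy":0,"wz":0,"jaw":0.5},{"tx":0,"ty":0,"tz":0,"wx":0,"wy":0,"wz":0,"jaw":0.5},{"tx":0,"ty":0,"tz":0,"wx":0,"wy":0,"wz":0,"jaw":0.5},{"tx":0,"ty":0,"tz":0,"wx":0,"wy":0,"wz":0,"jaw":0.5},{"tx":0,"ty":0,"tz":0,"wx":0,"wy":0,"wz":0,"jaw":0.5},{"tx":0,"ty":0,"tz":0,"wx":0,"wy":0,"wz":0,"jaw":0.5},{"tx":0,"ty":0,"tz":0,"wx":0,"wy":0,"wz":0,"jaw":0.5}]'
python3 - <<'E'
from rig import *;import numpy as np
F=[];
for i in range(4): capture("top");s=sense();F.append(s['contact_force'])
print(np.mean(F,0),np.std(F,0),s['tool_pos'],s['moment'])
E
```

```text
time_s: 14.9
tool_pos: [0.6218, 0.0376, 0.031]
eef_rot: [3.142, -0.0, 2.915]
contact_force: [2.5, -2.2, -0.8]
width: 0.118
grasp_force: 79.1
[ 2.72404184 -1.91671069  0.03481155] [0.32121532 0.12130742 0.42037157] [0.62188917 0.03754101 0.03107639] [-0.3380402  -0.47943139  0.02058032]
```

```bash
python3 -m creep '[{"tx":-0.1,"ty":0.02,"tz":0,"wx":0,"wy":0,"wz":0,"jaw":0.5},{"tx":-0.1,"ty":0.02,"tz":0,"wx":0,"wy":0,"wz":0,"jaw":0.5},{"tx":0,"ty":0,"tz":0,"wx":0,"wy":0,"wz":0,"jaw":0.5},{"tx":0,"ty":0,"tz":0,"wx":0,"wy":0,"wz":0,"jaw":0.5},{"tx":0,"ty":0,"tz":0,"wx":0,"wy":0,"wz":0,"jaw":0.5},{"tx":0,"ty":0,"tz":0,"wx":0,"wy":0,"wz":0,"jaw":0.5},{"tx":0,"ty":0,"tz":0,"wx":0,"wy":0,"wz":0,"jaw":0.5},{"tx":0,"ty":0,"tz":0,"wx":0,"wy":0,"wz":0,"jaw":0.5}]'
cat > ff.py <<'E'
from rig import *;import numpy as np
F=[]
for i in range(4): capture("top");s=sense();F.append(s['contact_force'])
f=np.mean(F,0);print(f.round(2),"push",.974*f[0]-.225*f[1],"lat",-.225*f[0]-.974*f[1],s['tool_pos'].round(4),s['eef_rot'].round(3),s['time_s'])
E
python3 ff.py
```

```text
time_s: 15.9
tool_pos: [0.6199, 0.038, 0.0311]
eef_rot: [3.142, -0.0, 2.915]
contact_force: [3.1, -1.6, -0.3]
width: 0.119
grasp_force: 79.2
[ 2.71 -1.38  0.08] push 2.953099604453351 lat 0.73787077718384 [0.6199 0.038  0.0311] [ 3.142 -0.     2.915] 16.1
```

```bash
python3 -m creep '[{"tx":-0.1,"ty":0.023,"tz":0,"wx":0,"wy":0,"wz":0,"jaw":0.5},{"tx":-0.1,"ty":0.023,"tz":0,"wx":0,"wy":0,"wz":0,"jaw":0.5},{"tx":0,"ty":0,"tz":0,"wx":0,"wy":0,"wz":0,"jaw":0.5},{"tx":0,"ty":0,"tz":0,"wx":0,"wy":0,"wz":0,"jaw":0.5},{"tx":0,"ty":0,"tz":0,"wx":0,"wy":0,"wz":0,"jaw":0.5},{"tx":0,"ty":0,"tz":0,"wx":0,"wy":0,"wz":0,"jaw":0.5},{"tx":0,"ty":0,"tz":0,"wx":0,"wy":0,"wz":0,"jaw":0.5},{"tx":0,"ty":0,"tz":0,"wx":0,"wy":0,"wz":0,"jaw":0.5}]'
python3 ff.py
```

```text
time_s: 16.9
tool_pos: [0.6179, 0.0384, 0.0311]
eef_rot: [3.142, -0.0, 2.915]
contact_force: [2.5, -1.6, -0.8]
width: 0.112
grasp_force: 79.1
[ 2.65 -0.81 -0.31] push 2.7587194820037118 lat 0.1925552021311523 [0.6179 0.0384 0.0311] [ 3.142 -0.     2.915] 17.1
```

```bash
python3 -m creep '[{"tx":-0.1,"ty":0.023,"tz":0,"wx":0,"wy":0,"wz":0,"jaw":0.5},{"tx":-0.1,"ty":0.023,"tz":0,"wx":0,"wy":0,"wz":0,"jaw":0.5},{"tx":-0.1,"ty":0.023,"tz":0,"wx":0,"wy":0,"wz":0,"jaw":0.5},{"tx":-0.1,"ty":0.023,"tz":0,"wx":0,"wy":0,"wz":0,"jaw":0.5},{"tx":0,"ty":0,"tz":0,"wx":0,"wy":0,"wz":0,"jaw":0.5},{"tx":0,"ty":0,"tz":0,"wx":0,"wy":0,"wz":0,"jaw":0.5},{"tx":0,"ty":0,"tz":0,"wx":0,"wy":0,"wz":0,"jaw":0.5},{"tx":0,"ty":0,"tz":0,"wx":0,"wy":0,"wz":0,"jaw":0.5}]'
python3 ff.py; python3 - <<'E'
from h import *
np.set_printoptions(precision=4,suppress=True)
c=np.r_[.574,.0485];yw=np.radians(167);ex=np.r_[np.cos(yw),np.sin(yw)];ey=np.r_[-ex[1],ex[0]]
pf=lambda p:((p[:2]-c)@ex,(p[:2]-c)@ey)
def bamboo(im,n,box):
    h=cv2.cvtColor(im,cv2.COLOR_BGR2HSV);m=cv2.inRange(h,(14,50,150),(28,200,255));z=np.zeros_like(m);z[box[1]:box[3],box[0]:box[2]]=255;m&=z
    cs=max(cv2.findContours(m,0,2)[0],key=cv2.contourArea);e=cv2.fitEllipse(cv2.convexHull(cs));return e
for im in(cv2.imread("pics/side0.png"),capture("side")):
    e=bamboo(im,"side",(270,175,345,225));print(e,pf(onz("side",e[0],.03)))
cv2.imwrite("pics/s3.png",im)
t=cv2.imread("pics/top0.png");e=bamboo(t,"top",(295,165,335,205));print(e,pf(onz("top",e[0],.032)))
print("apex",pf(onz("top",T(183,400),.04)),"tips",pf(onz("top",T(127,330),.04)),pf(onz("top",T(268,367),.04)))
E
```

```text
time_s: 17.9
tool_pos: [0.6148, 0.0391, 0.0314]
eef_rot: [3.141, 0.002, 2.915]
contact_force: [5.3, -1.4, -1.7]
width: 0.117
grasp_force: 78.9
[ 5.69 -1.28 -1.85] push 5.8254015413987545 lat -0.03155401036911365 [0.6148 0.0391 0.0314] [3.141e+00 2.000e-03 2.915e+00] 18.1
((314.52239990234375, 195.50103759765625), (20.1988468170166, 31.529678344726562), 90.83558654785156) (np.float64(-0.023868799235831392), np.float64(5.133245310572086e-05))
((300.795654296875, 197.58433532714844), (21.002506256103516, 33.264766693115234), 86.40630340576172) (np.float64(0.018191479872713665), np.float64(-0.0006358284460380385))
((313.44879150390625, 183.7186279296875), (27.72919464111328, 28.81959342956543), 101.52946472167969) (np.float64(-0.024584481111577836), np.float64(-0.0011585746494208013))
apex (np.float64(0.07896236283274491), np.float64(0.0005680581895322549)) tips (np.float64(0.042808385789350215), np.float64(-0.04739679010756298)) (np.float64(0.043667751186104053), np.float64(0.05016371279849097))
```

```bash
python3 -m creep '[{"tx":-0.1,"ty":0.023,"tz":0,"wx":0,"wy":0,"wz":0,"jaw":0.5},{"tx":-0.1,"ty":0.023,"tz":0,"wx":0,"wy":0,"wz":0,"jaw":0.5},{"tx":0,"ty":0,"tz":0,"wx":0,"wy":0,"wz":0,"jaw":0.5},{"tx":0,"ty":0,"tz":0,"wx":0,"wy":0,"wz":0,"jaw":0.5},{"tx":0,"ty":0,"tz":0,"wx":0,"wy":0,"wz":0,"jaw":0.5},{"tx":0,"ty":0,"tz":0,"wx":0,"wy":0,"wz":0,"jaw":0.5},{"tx":0,"ty":0,"tz":0,"wx":0,"wy":0,"wz":0,"jaw":0.5},{"tx":0,"ty":0,"tz":0,"wx":0,"wy":0,"wz":0,"jaw":0.5}]'
python3 ff.py
```

```text
time_s: 18.95
tool_pos: [0.6139, 0.0394, 0.0318]
eef_rot: [3.141, 0.004, 2.915]
contact_force: [7.2, -1.3, -1.8]
width: 0.118
grasp_force: 78.8
[ 8.11 -1.17 -2.38] push 8.158002027566097 lat -0.6847065805607058 [0.6139 0.0393 0.0318] [3.141 0.004 2.915] 19.15
```

```bash
python3 -m creep '[{"tx":-0.05,"ty":0.012,"tz":-0.1,"wx":0,"wy":0,"wz":0,"jaw":0.5},{"tx":-0.05,"ty":0.012,"tz":-0.1,"wx":0,"wy":0,"wz":0,"jaw":0.5},{"tx":0,"ty":0,"tz":0,"wx":0,"wy":0,"wz":0,"jaw":0.5},{"tx":0,"ty":0,"tz":0,"wx":0,"wy":0,"wz":0,"jaw":0.5},{"tx":0,"ty":0,"tz":0,"wx":0,"wy":0,"wz":0,"jaw":0.5},{"tx":0,"ty":0,"tz":0,"wx":0,"wy":0,"wz":0,"jaw":0.5},{"tx":0,"ty":0,"tz":0,"wx":0,"wy":0,"wz":0,"jaw":0.5},{"tx":0,"ty":0,"tz":0,"wx":0,"wy":0,"wz":0,"jaw":0.5}]'
python3 ff.py
```

```text
time_s: 19.95
tool_pos: [0.6138, 0.0394, 0.0308]
eef_rot: [3.141, 0.006, 2.915]
contact_force: [7.7, -1.8, 2.8]
width: 0.115
grasp_force: 79.5
[ 7.37 -1.84  2.26] push 7.596656725473381 lat 0.13334835189181393 [0.6138 0.0394 0.0308] [3.141 0.006 2.915] 20.15
```

```bash
python3 -m creep '[{"tx":-0.08,"ty":0.018,"tz":0,"wx":0,"wy":0,"wz":0,"jaw":0.5},{"tx":-0.08,"ty":0.018,"tz":0,"wx":0,"wy":0,"wz":0,"jaw":0.5},{"tx":0,"ty":0,"tz":0,"wx":0,"wy":0,"wz":0,"jaw":0.5},{"tx":0,"ty":0,"tz":0,"wx":0,"wy":0,"wz":0,"jaw":0.5},{"tx":0,"ty":0,"tz":0,"wx":0,"wy":0,"wz":0,"jaw":0.5},{"tx":0,"ty":0,"tz":0,"wx":0,"wy":0,"wz":0,"jaw":0.5},{"tx":0,"ty":0,"tz":0,"wx":0,"wy":0,"wz":0,"jaw":0.5},{"tx":0,"ty":0,"tz":0,"wx":0,"wy":0,"wz":0,"jaw":0.5}]'
python3 ff.py
```

```text
time_s: 20.95
tool_pos: [0.6129, 0.0396, 0.031]
eef_rot: [3.141, 0.008, 2.914]
contact_force: [9.3, -3.0, 1.1]
width: 0.121
grasp_force: 79.3
[ 9.88 -1.9   1.05] push 10.04811504492543 lat -0.3759786387405566 [0.6129 0.0396 0.031 ] [3.141 0.008 2.915] 21.15
```

```bash
python3 -m creep '[{"tx":0,"ty":0,"tz":-0.2,"wx":0,"wy":0,"wz":0,"jaw":0.5},{"tx":0,"ty":0,"tz":-0.2,"wx":0,"wy":0,"wz":0,"jaw":0.5},{"tx":0,"ty":0,"tz":-0.2,"wx":0,"wy":0,"wz":0,"jaw":0.5},{"tx":0,"ty":0,"tz":-0.2,"wx":0,"wy":0,"wz":0,"jaw":0.5},{"tx":0,"ty":0,"tz":0,"wx":0,"wy":0,"wz":0,"jaw":0.5},{"tx":0,"ty":0,"tz":0,"wx":0,"wy":0,"wz":0,"jaw":0.5},{"tx":0,"ty":0,"tz":0,"wx":0,"wy":0,"wz":0,"jaw":0.5},{"tx":0,"ty":0,"tz":0,"wx":0,"wy":0,"wz":0,"jaw":0.5}]'
python3 ff.py
```

```text
time_s: 21.95
tool_pos: [0.6135, 0.0394, 0.0252]
eef_rot: [3.141, 0.009, 2.915]
contact_force: [4.5, -2.6, 14.4]
width: 0.115
grasp_force: 81.1
[ 4.19 -2.15 14.36] push 4.569578899474487 lat 1.1515540591444764 [0.6136 0.0394 0.0252] [3.141 0.009 2.915] 22.15
```

```bash
python3 -m creep '[{"tx":-0.1,"ty":0.023,"tz":-0.05,"wx":0,"wy":0,"wz":0,"jaw":0.5},{"tx":0,"ty":0,"tz":0,"wx":0,"wy":0,"wz":0,"jaw":0.5},{"tx":0,"ty":0,"tz":0,"wx":0,"wy":0,"wz":-0.12,"jaw":0.5},{"tx":0,"ty":0,"tz":0,"wx":0,"wy":0,"wz":-0.12,"jaw":0.5},{"tx":0,"ty":0,"tz":0,"wx":0,"wy":0,"wz":-0.12,"jaw":0.5},{"tx":0,"ty":0,"tz":0,"wx":0,"wy":0,"wz":0,"jaw":0.5},{"tx":0,"ty":0,"tz":0,"wx":0,"wy":0,"wz":0,"jaw":0.5},{"tx":0,"ty":0,"tz":0,"wx":0,"wy":0,"wz":0,"jaw":0.5}]' 110
python3 ff.py; python3 -c "from rig import *;print(sense()['moment'],sense()['joint_pos'])"
```

```text
time_s: 22.95
tool_pos: [0.6138, 0.0397, 0.0253]
eef_rot: [3.137, 0.01, 2.555]
contact_force: [6.1, -1.4, 13.9]
width: 0.112
grasp_force: 111.5
[ 6.74 -1.77 14.09] push 6.964134160617114 lat 0.20289017632520379 [0.6138 0.0396 0.0253] [3.137 0.01  2.555] 23.15
[-0.27209609 -1.3540463   0.01841195] [-1.28052576e-01  4.65314172e-01  1.62824188e+00 -3.11215461e-04
  1.03655082e+00 -1.11181713e+00]
```

```bash
python3 -m creep '[{"tx":0,"ty":0,"tz":0,"wx":0,"wy":0,"wz":-0.15,"jaw":0.5},{"tx":0,"ty":0,"tz":0,"wx":0,"wy":0,"wz":-0.15,"jaw":0.5},{"tx":0,"ty":0,"tz":0,"wx":0,"wy":0,"wz":-0.15,"jaw":0.5},{"tx":0,"ty":0,"tz":0,"wx":0,"wy":0,"wz":-0.15,"jaw":0.5},{"tx":0,"ty":0,"tz":0,"wx":0,"wy":0,"wz":-0.15,"jaw":0.5},{"tx":0,"ty":0,"tz":0,"wx":0,"wy":0,"wz":-0.15,"jaw":0.5},{"tx":0,"ty":0,"tz":0,"wx":0,"wy":0,"wz":-0.15,"jaw":0.5},{"tx":0,"ty":0,"tz":0,"wx":0,"wy":0,"wz":-0.15,"jaw":0.5}]'
python3 -m creep '[{"tx":0,"ty":0,"tz":0,"wx":0,"wy":0,"wz":-0.01,"jaw":0.5},{"tx":0,"ty":0,"tz":0,"wx":0,"wy":0,"wz":0,"jaw":0.5},{"tx":0,"ty":0,"tz":0,"wx":0,"wy":0,"wz":0,"jaw":0.5},{"tx":0,"ty":0,"tz":0,"wx":0,"wy":0,"wz":0,"jaw":0.5},{"tx":0,"ty":0,"tz":0,"wx":0,"wy":0,"wz":0,"jaw":0.5},{"tx":0,"ty":0,"tz":0,"wx":0,"wy":0,"wz":0,"jaw":0.5},{"tx":0,"ty":0,"tz":0,"wx":0,"wy":0,"wz":0,"jaw":0.5},{"tx":0,"ty":0,"tz":0,"wx":0,"wy":0,"wz":0,"jaw":0.5}]'
python3 ff.py; python3 -c "from rig import *;print(sense()['moment'],sense()['joint_pos'])"
```

```text
time_s: 23.95
tool_pos: [0.615, 0.0394, 0.0257]
eef_rot: [3.128, -0.001, 1.348]
contact_force: [9.3, -1.9, 13.0]
width: 0.108
grasp_force: 111.4
time_s: 24.75
tool_pos: [0.615, 0.0393, 0.0257]
eef_rot: [3.127, -0.001, 1.345]
contact_force: [9.3, -2.1, 14.0]
width: 0.106
grasp_force: 111.3
[ 9.22 -2.67 13.74] push 9.579057046911627 lat 0.5260369667765326 [0.615  0.0393 0.0257] [ 3.127e+00 -1.000e-03  1.345e+00] 24.95
[-0.45859579 -1.85918482  0.03222327] [-1.28297531e-01  4.65207469e-01  1.62726948e+00 -4.44213250e-04
  1.03497474e+00  9.82032119e-02]
```

```bash
cat > co.py <<'E'
from h import *
c=np.r_[.574,.0485];yw=np.radians(167);ex=np.r_[np.cos(yw),np.sin(yw)];ey=np.r_[-ex[1],ex[0]]
def go(im):
    h=cv2.cvtColor(im,cv2.COLOR_BGR2HSV);m=cv2.inRange(h,(14,50,150),(28,200,255));z=np.zeros_like(m);z[175:225,270:330]=255;m&=z
    cs=max(cv2.findContours(m,0,2)[0],key=cv2.contourArea);e=cv2.fitEllipse(cv2.convexHull(cs));p=onz("side",e[0],.03)[:2]-c
    print(np.round(e[0],2),np.round(e[1],2),len(np.nonzero(m)[0]),"x",round(p@ex,4),"y",round(p@ey,4))
a=cv2.imread("pics/s3.png")
b=np.mean([capture("side").astype(float) for _ in range(3)],0).astype(np.uint8)
go(a);go(b)
g=lambda i:cv2.cvtColor(i,cv2.COLOR_BGR2GRAY).astype(np.float32)
for box in((270,180,315,212),(245,180,300,215)):
    print("shift",cv2.phaseCorrelate(g(a)[box[1]:box[3],box[0]:box[2]],g(b)[box[1]:box[3],box[0]:box[2]]))
E
python3 co.py
```

```text
[300.8  197.58] [21.   33.26] 510 x 0.0182 y -0.0006
[300.35 197.76] [20.6 33.3] 497 x 0.0197 y -0.0001
shift ((0.07206536028470012, 0.018696271686485133), 1.0016124283274015)
shift ((-0.2923634040476344, 0.019793333994268636), 0.9578629823746505)
```

```bash
python3 -m creep '[{"tx":0,"ty":0,"tz":0.15,"wx":0,"wy":0,"wz":0,"jaw":0.5},{"tx":0,"ty":0,"tz":0.15,"wx":0,"wy":0,"wz":0,"jaw":0.5},{"tx":0,"ty":0,"tz":0.15,"wx":0,"wy":0,"wz":0,"jaw":0.5},{"tx":0,"ty":0,"tz":0,"wx":0,"wy":0,"wz":0,"jaw":0.5},{"tx":0,"ty":0,"tz":0,"wx":0,"wy":0,"wz":0,"jaw":0.5},{"tx":0,"ty":0,"tz":0,"wx":0,"wy":0,"wz":0,"jaw":0.5},{"tx":0,"ty":0,"tz":0,"wx":0,"wy":0,"wz":0,"jaw":0.5},{"tx":0,"ty":0,"tz":0,"wx":0,"wy":0,"wz":0,"jaw":0.5}]'
python3 ff.py; python3 co.py
```

```text
time_s: 25.9
tool_pos: [0.6143, 0.0393, 0.0273]
eef_rot: [3.129, -0.001, 1.344]
contact_force: [17.9, -3.0, -5.9]
width: 0.106
grasp_force: 108.9
[17.01 -3.17 -5.96] push 17.28004177638046 lat -0.736023119838582 [0.6143 0.0393 0.0272] [ 3.129e+00 -1.000e-03  1.344e+00] 26.1
[300.8  197.58] [21.   33.26] 510 x 0.0182 y -0.0006
[300.41 197.77] [20.51 33.48] 497 x 0.0195 y -0.0
shift ((0.02944106661461987, -0.023103909473032758), 0.9966738075017929)
shift ((-0.315525406276457, 0.023552083611178887), 0.9449200914965735)
```

```bash
python3 -m creep '[{"tx":0.1,"ty":-0.023,"tz":-0.08,"wx":0,"wy":0,"wz":0,"jaw":0.5},{"tx":0.1,"ty":-0.023,"tz":-0.08,"wx":0,"wy":0,"wz":0,"jaw":0.5},{"tx":0.1,"ty":-0.023,"tz":0,"wx":0,"wy":0,"wz":0,"jaw":0.5},{"tx":0,"ty":0,"tz":0,"wx":0,"wy":0,"wz":0,"jaw":0.5},{"tx":0,"ty":0,"tz":0,"wx":0,"wy":0,"wz":0,"jaw":0.5},{"tx":0,"ty":0,"tz":0,"wx":0,"wy":0,"wz":0,"jaw":0.5},{"tx":0,"ty":0,"tz":0,"wx":0,"wy":0,"wz":0,"jaw":0.5},{"tx":0,"ty":0,"tz":0,"wx":0,"wy":0,"wz":0,"jaw":0.5}]'
python3 ff.py; python3 co.py
```

```text
time_s: 27.05
tool_pos: [0.6153, 0.0392, 0.027]
eef_rot: [3.133, -0.001, 1.345]
contact_force: [5.2, -2.1, 10.2]
width: 0.102
grasp_force: 111.3
[ 5.53 -1.04 10.83] push 5.622321777323481 lat -0.23343523861344084 [0.6153 0.0392 0.027 ] [ 3.133e+00 -1.000e-03  1.345e+00] 27.25
[300.8  197.58] [21.   33.26] 510 x 0.0182 y -0.0006
[300.34 197.75] [20.54 33.32] 495 x 0.0197 y -0.0002
shift ((0.08712646387240142, -0.019408449202614975), 0.9826801041762034)
shift ((-0.27432947993062484, 0.006776963567190819), 0.9562279946274228)
```

```bash
python3 -m creep '[{"tx":0,"ty":0,"tz":0.08,"wx":0,"wy":0,"wz":0,"jaw":0.5},{"tx":0,"ty":0,"tz":0,"wx":0,"wy":0,"wz":0,"jaw":0.5},{"tx":0,"ty":0,"tz":0,"wx":0,"wy":0,"wz":0,"jaw":0.5},{"tx":0,"ty":0,"tz":0,"wx":0,"wy":0,"wz":0,"jaw":0.5},{"tx":0,"ty":0,"tz":0,"wx":0,"wy":0,"wz":0,"jaw":0.5},{"tx":0,"ty":0,"tz":0,"wx":0,"wy":0,"wz":0,"jaw":0.5},{"tx":0,"ty":0,"tz":0,"wx":0,"wy":0,"wz":0,"jaw":0.5},{"tx":0,"ty":0,"tz":0,"wx":0,"wy":0,"wz":0,"jaw":0.5}]' 30
python3 ff.py
python3 -m creep '[{"tx":0,"ty":0,"tz":0,"wx":0,"wy":0,"wz":0,"jaw":1.5},{"tx":0,"ty":0,"tz":0,"wx":0,"wy":0,"wz":0,"jaw":2},{"tx":0,"ty":0,"tz":0,"wx":0,"wy":0,"wz":0,"jaw":2.5},{"tx":0,"ty":0,"tz":0,"wx":0,"wy":0,"wz":0,"jaw":3},{"tx":0,"ty":0,"tz":0,"wx":0,"wy":0,"wz":0,"jaw":3},{"tx":0,"ty":0,"tz":0,"wx":0,"wy":0,"wz":0,"jaw":3},{"tx":0,"ty":0,"tz":0,"wx":0,"wy":0,"wz":0,"jaw":3},{"tx":0,"ty":0,"tz":0,"wx":0,"wy":0,"wz":0,"jaw":3}]'
python3 ff.py; python3 co.py
```

```text
time_s: 28.2
tool_pos: [0.6151, 0.0392, 0.0271]
eef_rot: [3.133, -0.001, 1.345]
contact_force: [6.9, -1.5, 6.7]
width: 0.11
grasp_force: 110.5
[ 7.08 -1.52  6.68] push 7.238404534752892 lat -0.11321604862817414 [0.6152 0.0392 0.0271] [ 3.133e+00 -1.000e-03  1.345e+00] 28.4
time_s: 29.2
tool_pos: [0.6112, 0.0399, 0.0242]
eef_rot: [-3.141, 0.0, 1.345]
contact_force: [0.2, -0.3, 0.6]
width: 0.351
grasp_force: 0.0
[-0.13  0.05 -0.07] push -0.1380839681792397 lat -0.02135127820483097 [0.6113 0.0399 0.0243] [-3.142 -0.     1.345] 29.4
[300.8  197.58] [21.   33.26] 510 x 0.0182 y -0.0006
[300.42 197.66] [20.8  33.42] 509 x 0.0194 y -0.0006
shift ((-0.10917659762920096, 0.22310341268131673), 0.7060898943079843)
shift ((-0.24935664681399317, -0.004522942912505101), 0.9735462349598054)
```

Released with zero contact force, and the coaster is still pressed forward. Backing straight up.

```bash
python3 -m creep '[{"tx":0.3,"ty":-0.07,"tz":0.5,"wx":0,"wy":0,"wz":0,"jaw":3.3},{"tx":0,"ty":0,"tz":1.5,"wx":0,"wy":0,"wz":0,"jaw":3.3},{"tx":0,"ty":0,"tz":2.5,"wx":0,"wy":0,"wz":0,"jaw":3.3},{"tx":0,"ty":0,"tz":2.5,"wx":0,"wy":0,"wz":0,"jaw":3.3},{"tx":0,"ty":0,"tz":3,"wx":0,"wy":0,"wz":0,"jaw":3.3},{"tx":0,"ty":0,"tz":3,"wx":0,"wy":0,"wz":0,"jaw":3.3},{"tx":0,"ty":0,"tz":0,"wx":0,"wy":0,"wz":0,"jaw":3.3},{"tx":0,"ty":0,"tz":0,"wx":0,"wy":0,"wz":0,"jaw":3.3}]'
python3 co.py; python3 - <<'E'
from h import *
im=capture("side");h=cv2.cvtColor(im,cv2.COLOR_BGR2HSV);m=cv2.inRange(h,(4,150,120),(14,255,255));m[:,:300]=0;m[:,350:]=0;m[:150]=0;m[220:]=0
v,u=np.nonzero(m);print(len(u),u.min(),u.max(),v.min(),v.max(),u.mean(),v.mean())
yw=np.radians(167-90);ex=np.r_[np.cos(yw),np.sin(yw),0];ey=np.r_[-ex[1],ex[0],0]
s=np.r_[.614,.0393,.009]
print([proj("side",s+a*ex+b*ey+[0,0,z]).round(1) for a in(-.02,.02) for b in(-.006,.006) for z in(.03,.064)])
E
```

```text
time_s: 30.35
tool_pos: [0.6152, 0.0391, 0.1563]
eef_rot: [3.138, -0.0, 1.345]
contact_force: [0.8, -0.2, -1.0]
width: 0.385
grasp_force: 0.0
[300.8  197.58] [21.   33.26] 510 x 0.0182 y -0.0006
[300.46 197.64] [20.82 33.53] 519 x 0.0192 y -0.0006
shift ((0.1740835270031056, -0.010208803916803788), 0.9599613587061564)
shift ((-0.2600526492094879, 0.0013088798696507808), 0.9723675957432499)
29 317 322 177 191 320.41379310344826 183.3448275862069
[array([324.2, 195.3]), array([324.6, 185.5]), array([320.3, 196. ]), array([320.7, 186.1]), array([319.9, 188.3]), array([320.2, 178.6]), array([316.1, 188.9]), array([316.3, 179.1])]
```

```bash
python3 -c "from rig import *;print(finish_job())"
```

```text
the job is handed in; nothing more can be done
None
```

I've handed the job in. The stud is locked across the middle slot and released, and the coaster is pressed into the V jaw at an estimated 6 N (from how far the jaw gave; the contact force wasn't measured). The tin, dispenser and plaque were never touched, and it took about 30 s of the 58 s.

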